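# Screw the die ring back onto the clay extruder

## Robot

A 6-joint arm with a two-finger parallel gripper is mounted at the origin on the work surface; the furniture and walls round the work are solid. World frame = base frame: x ahead of the robot, y to its left, z up, the work surface at z = 0. Lengths are in m, angles in rad, forces in N, time in s.
With the tool pointing down it reaches from about 0.35 to 0.725 m from the base axis. Payload 6 kg.
Tool frame: the origin (TCP) lies midway between the tips of the shut fingers; the grasp point (between the pads) lies hold_point_z behind it (hold_point_z is the distance from the TCP to the grasp point, in m); z points along the fingers, y is the line along which they close (so a half turn about z gives the same grasp; the last joint's range is limited). The gripper opens to 85 mm and grips with 20 to 120 N. Pads are 22 mm wide; open, the fingers measure 114 mm over their backs; the gripper's body (76 mm by 85 mm) begins 54 mm behind the grasp point. The pads swing forward as they close: fully open they stand 13 mm farther back than shut.
Start: joints at [0.334, 0.04, 0.085, 0, -1.615, -0.334], TCP at [0.6, 0, 0.203] pointing down, gripper open.
Joint ranges: [-2.56, 2.56], [-1.29, 2.01], [-1.08, 1.49], [-3.29, 1.98], [-2.81, -0.18], [-2.99, 2.99]. Speed limits (rad/s): [2.57, 2.57, 3.01, 3.14, 3.14, 3.14].

## Interface

Orientations are given as a rotation vector (axis times angle).
In Python, from workcell import sense, read_camera, camera_model, finish_job, hold_point_z gives the robot as it stands.
- The arm moves only by the tool drive_tool, never from a script. Its argument "rows" is a list of rows, each a list of 2 entries, a list of its own where there are three numbers: the shift along the tool's x, y, z in cm, then the turn about the tool's z in degrees. A call has exactly 5 rows; each row is the pose to reach, as a shift and turn from the pose commanded when the call began, along the tool's axes at that moment; what a row does not reach only later rows make up. A row lasts 1/10 s, in which the tool goes at most 50 mm and 8.59 degrees, less where a joint would pass 70% of its speed; a pose out of reach is approached as far as the arm can. A call with a gripper value outside its range is refused whole. "jaw" is the opening in per cent of the stroke, from 0 (shut) to 100 (fully open), set as the call begins (left out, the last holds). The fingers move at their own pace and stop on an object; "squeeze" is the grip in N (left out, the last holds). Time passes only in rows, so rows that repeat a pose let the fingers close, or fill a call up. It gives the time, the measured TCP pose, the force, the opening and the grip force at its end, in the units of the state.
- sense(): the state, without advancing time (a new reading comes with each control period).
- read_camera(name): name is "scene" or "side" or "wrist"; returns the picture (384x512x3 uint8, red, green, blue); there is no depth.
- camera_model(name): a dict with "fov_y" (degrees; the focal length in pixels is half the picture's height over the tangent of half this angle, whatever the lens; pixels are square), "cx", "cy" (the principal point, pixels), "k1" (the pictures are not rectified: a ray, as slopes to the right and down, at radius r is drawn at 1 + k1 r^2 times it, then the intrinsics apply), "cam_to_world" (4x4, takes a point from camera to world coordinates). Camera axes: x right, y down, z forward; pixel columns grow to the right and rows downward; lengths in m; the calibration is good to about 2 mm. A picture is of the moment at which its call begins: read the wrist's pose just before it. camera_model takes no time and is no camera call; for the wrist camera it gives the pose at the moment of the call.
- finish_job(): hands the job in; it is judged then, once.
The state is a dict: "clock": time; "joint_positions": joint angles; "qd": joint speeds; "effort": joint torques, N m; "tcp_pos": TCP position; "eef_rot": TCP orientation; "wrist_force": force on the tool from outside, world axes, zero at the start; "ft_torque": the same for the moment, N m; "grip_width": finger opening in m; "grasp_force": force on a finger pad.
Only numpy, scipy, OpenCV 4.12 (cv2) and the standard library are available. Lean on these libraries where they do the work, as an engineer would, in place of code of your own. Each camera call takes 0.05 s, during which the arm holds its last target. There are 200 camera calls.

## Task

The clay extruder's barrel stands mouth up in its loading stand with a die laid in the mouth. Put the loose retaining ring over the mouth, turn it gently backward (counter-clockwise seen from above) until its lugs drop into the thread starts, then screw it forward until it is fully home, flat on the die, and let go. Do not force the ring, and leave the other things on the bench where they are.

Things in the scene. Friction and masses are not known exactly. Their poses are not given: they have to be found in the camera images.
- ring: Loose knurled steel ring nut, 62 mm outside diameter, 21.5 mm high, 110 to 180 g, lying flange up. Origin: centre of its underside, z up. Flange on top 4 mm thick (hole 28 mm), its underside 17.5 mm above the origin. Bore 55 mm. Three lugs inside, 120 degrees apart, 3.2 mm thick, centred 4 mm above the origin, tips on a 43 mm circle. It turns with under 0.1 N m; more means a lug on a stop, or home.
- mouth (a point): Centre of the barrel's rim and die, 130 mm up, z up. Neck 39 mm, rim chamfered 2 mm; 51 mm over its right-hand, 3-start thread, which falls 22.5 mm a turn (3.58 mm/rad) from 4 mm below the rim. Where the starts point is not told. The ring's origin is 17.5 mm below this point when home, about 13 with the lugs in the starts, 6 to 12 while they ride on the thread or a stop.
- stand: Grey loading stand, fixed; foot 116 x 116 x 10 mm, clamp up to 70 mm. Origin: centre of its underside, on the barrel's axis. Barrel 54 mm up to the neck at 109 mm. By each start a small stop closes the groove: lugs riding on top jam on it turned forward; turned back (up to 2.1 rad) they climb, drop some 6 mm into the starts and meet the next stop after at most 0.2 rad. Off a stop's top they fall 3 mm only.
- clay_ball: Bystander: lump of fresh clay, 98 x 127 x 89 mm. Origin: centre of its underside.
- needle_tool: Bystander: thin needle tool with a wooden handle, 165 mm long. Origin: under its middle.
- spare_die: Bystander: steel die plate, disc of 34 mm, 5 mm thick. Origin: centre of its underside.

How it is judged:
On the way:
1. the ring sits centred on the neck with its lugs dropped into the thread starts (z of ring in the frame of mouth between -0.015 and -0.012 m and horizontal distance between ring and mouth below 0.004 m and angle between ring's own z axis and vertical below 0.08 rad), for 0.05 s.
At the end, for the whole second after the job is handed in: The ring is screwed home: its underside is within 1.5 mm of its lowest place (17.5 mm below the rim), centred within 3 mm, level within 3 degrees, at rest and released (z of ring in the frame of mouth below -0.016 m and horizontal distance between ring and mouth below 0.003 m and angle between ring's own z axis and vertical below 0.053 rad and linear speed of ring below 0.01 m/s); the robot touches nothing.
It fails at once if the clay ball is moved (distance of clay_ball from where it was at the start of the episode above 0.02 m).
It fails at once if the needle tool is moved (distance of needle_tool from where it was at the start of the episode above 0.02 m).
It fails at once if the spare die is moved (distance of spare_die from where it was at the start of the episode above 0.02 m).
It fails at once if the ring is forced against the extruder with more than 40 N (contact force between ring and stand above 40 N).
It also fails if it takes over 72 s, if anything falls off the work surface, if the arm or the gripper's body presses on something with over 40 N, if the wrist force passes 120 N, or if a joint passes its speed limit or range.

## Working session

There is one attempt and no reset: what is moved stays moved. The work goes in short steps, Python scripts to look and compute and a tool call to move; the robot and the scene stay as the last step left them, time stands still between calls to the robot, and variables do not carry over. Pictures are saved under pics/ and viewed, at most 10 in all, crops included, and the job is handed in when it is done.

Besides the shell and the picture viewer there is one more tool, called by a JSON object that holds its "op" and its "data", one argument or row to a line. drive_tool: Moves the arm, as the interface text tells. Its arguments: {"type":"object","properties":{"rows":{"type":"array"},"jaw":{"type":"number"},"squeeze":{"type":"number"}},"required":["rows"]}

```bash
mkdir -p pics
cat > h.py <<'E'
import numpy as np, cv2
from workcell import *
def K(m):
    f=192/np.tan(np.radians(m['fov_y'])/2); return f
def ray(m,u,v):
    f=K(m); d=np.array([(u-m['cx'])/f,(v-m['cy'])/f]); r=np.hypot(*d); s=r
    for _ in range(20): s=r/(1+m['k1']*s*s)
    if r>0: d=d*s/r
    T=np.array(m['cam_to_world']); return T[:3,3],T[:3,:3]@np.array([d[0],d[1],1])
def plane(m,u,v,z):
    o,d=ray(m,u,v); return o+d*(z-o[2])/d[2]
def proj(m,p):
    T=np.array(m['cam_to_world']); q=T[:3,:3].T@(np.array(p)-T[:3,3]); d=q[:2]/q[2]
    d=d*(1+m['k1']*(d@d)); return d*K(m)+[m['cx'],m['cy']]
E
python3 - <<'E'
from h import *
print(sense(),hold_point_z)
ims=[]
for n in("scene","side","wrist"):
    m=camera_model(n);im=read_camera(n);cv2.imwrite(f'pics/{n}0.png',im[:,:,::-1]);np.save(n,im)
    print(n,{k:np.round(v,3).tolist() for k,v in m.items()})
E
```

```text
{'clock': 0.0, 'joint_positions': array([ 3.33659108e-01,  4.08391101e-02,  8.38128032e-02, -4.93233364e-04,
       -1.61550099e+00, -3.33699901e-01]), 'qd': array([ 0.00015844, -0.00045132, -0.00186906, -0.0018508 ,  0.00049113,
        0.00144755]), 'effort': array([-7.27207535e-04, -3.68200672e+01,  3.47413230e+01,  6.93227157e+00,
       -5.48646509e-03, -9.47124363e-06]), 'tcp_pos': array([5.99620396e-01, 6.56122050e-05, 2.02058741e-01]), 'eef_rot': array([ 2.22047066e+00, -2.22051324e+00, -1.88246245e-03]), 'wrist_force': array([-0.23274217,  0.08672314,  0.22596604]), 'ft_torque': array([ 0.02849446, -0.02915526, -0.00399599]), 'grasp_force': 0.0, 'grip_width': 0.08555768206110557} 0.0187
scene {'fov_y': 49.313, 'cx': 254.53, 'cy': 193.597, 'k1': -0.105, 'cam_to_world': [[0.708, -0.274, 0.65, -0.112], [-0.706, -0.269, 0.655, -0.761], [-0.005, -0.923, -0.384, 0.528], [0.0, 0.0, 0.0, 1.0]]}
side {'fov_y': 56.82, 'cx': 255.414, 'cy': 184.89, 'k1': -0.099, 'cam_to_world': [[0.987, -0.042, 0.153, 0.442], [-0.158, -0.348, 0.924, -0.982], [0.014, -0.936, -0.351, 0.444], [0.0, 0.0, 0.0, 1.0]]}
wrist {'fov_y': 58.188, 'cx': 256.69, 'cy': 190.592, 'k1': 0.002, 'cam_to_world': [[-1.0, 0.001, -0.002, 0.6], [0.001, 0.959, 0.285, -0.074], [0.002, 0.285, -0.959, 0.374], [0.0, 0.0, 0.0, 1.0]]}
```

View pics/scene0.png

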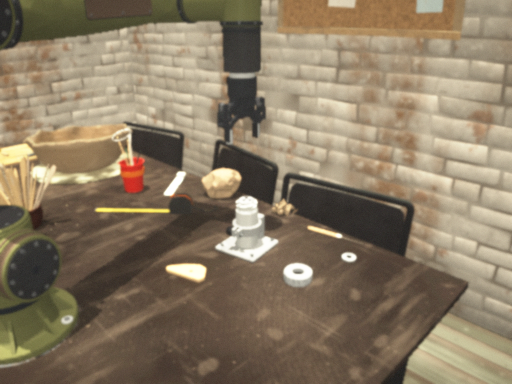

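View pics/wrist0.png

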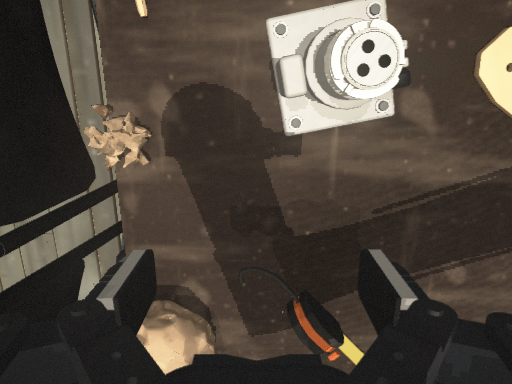

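View pics/side0.png

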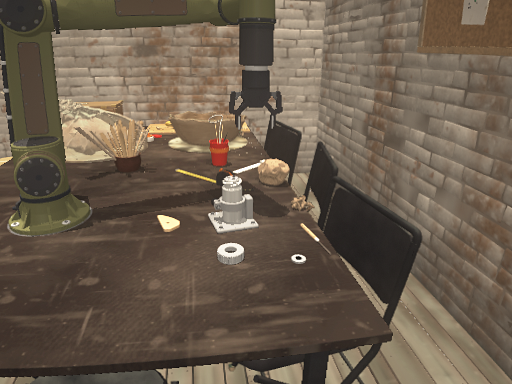

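The scene and side views show the ring at about (298,272) and (231,250), and the stand at about (247,230) and (232,205). In the wrist view the mouth is at about (370,60).

Run:
```python
from h import *
for n,(u,v),z in(("scene",(298,271),.0215),("side",(231,250),.0215),("wrist",(374,62),.13),("scene",(247,200),.13),("side",(232,181),.13)):
    print(n,plane(camera_model(n),u,v,z).round(4))
for n,box in(("scene",(275,255,325,295)),("side",(210,235,255,270))):
    im=np.load(n+'.npy'); x0,y0,x1,y1=box
    g=im[y0:y1,x0:x1].min(2); mk=(g>110).astype(np.uint8)
    c=max(cv2.findContours(mk,0,2)[0],key=cv2.contourArea); print(n,cv2.boundingRect(c),cv2.contourArea(c))
    x,y,w,h=cv2.boundingRect(c); print(plane(camera_model(n),x0+x+w/2,y0+y+h/2,.0107).round(4))
w=np.load('wrist.npy'); cv2.imwrite('pics/wc.png',cv2.resize(w[0:140,250:420,::-1],None,fx=4,fy=4,interpolation=2))
```

```text
scene [ 0.5006 -0.2773  0.0215]
side [ 0.5039 -0.2792  0.0215]
wrist [ 0.5215 -0.0906  0.13  ]
scene [ 0.5203 -0.0981  0.13  ]
side [ 0.523  -0.1175  0.13  ]
scene (8, 7, 30, 25) 582.0
[ 0.5029 -0.2759  0.0107]
side (7, 8, 27, 21) 440.5
[ 0.5028 -0.2765  0.0107]
```

View pics/wc.png

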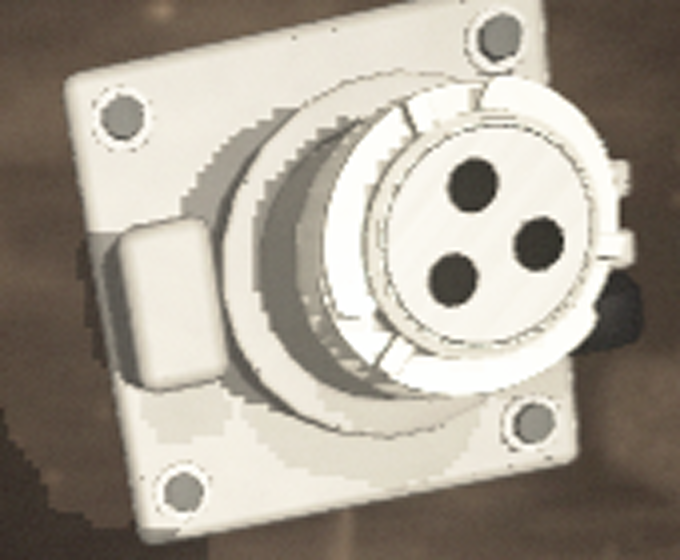

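The crop shows the die's three holes around crop (488,235), which is about (372,59) in the full picture. The thread starts show as notches. I'll take a closer look from above the mouth.

{"op": "drive_tool", "data": {
  "rows": [
    [[3,2.6,0],0],
    [[6,5.2,0],0],
    [[9,7.8,0],0],
    [[9,7.8,0],0],
    [[9,7.8,0],0]
  ],
  "jaw": 100
}}

```text
clock: 0.65
tcp_pos: [0.5217, -0.0904, 0.2033]
eef_rot: [-2.22, 2.222, -0.0]
wrist_force: [0.6, 0.1, -0.3]
grip_width: 0.0854
grasp_force: 0.0
```

Run:
```python
from h import *
s=sense();print(s['tcp_pos'],s['joint_positions'].round(3),s['wrist_force'])
m=camera_model("wrist");im=read_camera("wrist");np.save('w1',im)
c=proj(m,[.5215,-.0906,.13]);print(c)
g=im.max(2);mk=(g<90).astype(np.uint8)
P=[]
for k in cv2.findContours(mk,1,2)[0]:
    a=cv2.contourArea(k)
    if 20<a<600:
        M=cv2.moments(k);p=np.array([M['m10'],M['m01']])/M['m00']
        if np.hypot(*(p-c))<50: print(a,p.round(1),plane(m,*p,.13).round(4))
x,y=c.astype(int);cv2.imwrite('pics/w1.png',cv2.resize(im[max(0,y-80):y+80,x-90:x+90,::-1],None,fx=3.5,fy=3.5,interpolation=2));print(x,y)
```

```text
[ 0.52170219 -0.09039063  0.20332315] [ 0.208 -0.149 -0.096 -0.    -1.623 -0.21 ] [ 0.55127591  0.12576547 -0.33587409]
[256.84618158 192.10600974]
143.0 [242.5 229.4] [ 0.5326 -0.0608  0.13  ]
58.5 [246.9 198.9] [ 0.5289 -0.0853  0.13  ]
62.5 [265.4 191.6] [ 0.5151 -0.091   0.13  ]
82.5 [304.  181.3] [ 0.4869 -0.0988  0.13  ]
63.0 [249.5 179.9] [ 0.5269 -0.1     0.13  ]
270.5 [304.  180.3] [ 0.4869 -0.0996  0.13  ]
256 192
```

View pics/w1.png

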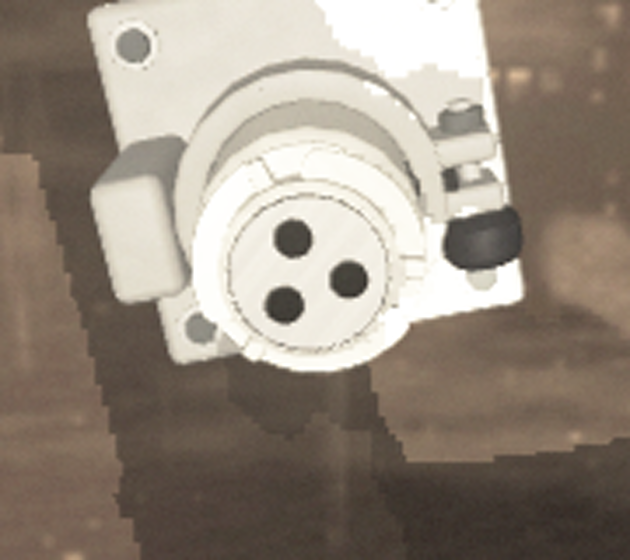

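Holes at crop (293,238), (347,279) and (285,305) put the mouth at about (0.5234, -0.0923). Next I go over the ring.

{"op": "drive_tool", "data": {
  "rows": [
    [[4.6,0.5,0],0],
    [[9.3,1,0],0],
    [[14,1.5,0],0],
    [[18.6,1.9,0],0],
    [[18.6,1.9,0],0]
  ]
}}

```text
clock: 1.2
tcp_pos: [0.5024, -0.2796, 0.2015]
eef_rot: [2.215, -2.225, -0.003]
wrist_force: [-0.1, 0.6, -0.1]
grip_width: 0.0851
grasp_force: 0.0
```

{"op": "drive_tool", "data": {
  "rows": [
    [[0,0,3],0],
    [[0,0,6],0],
    [[0,0,9],0],
    [[0,0,9],0],
    [[0,0,9],0]
  ]
}}

```text
clock: 1.7
tcp_pos: [0.5034, -0.2756, 0.1133]
eef_rot: [2.222, -2.219, -0.001]
wrist_force: [-0.6, 0.6, 2.1]
grip_width: 0.0853
grasp_force: 0.0
```

Run:
```python
from h import *
s=sense();print(s['tcp_pos'],s['joint_positions'].round(3),s['wrist_force'])
m=camera_model("wrist");im=read_camera("wrist")
c=proj(m,[.503,-.2765,.0215]);print(c)
x,y=c.astype(int);cv2.imwrite('pics/w2.png',im[:,:,::-1])
mk=(im.min(2)>130).astype(np.uint8)
for k in cv2.findContours(mk,1,2)[0]:
    a=cv2.contourArea(k)
    if a>300:
        M=cv2.moments(k);p=np.array([M['m10'],M['m01']])/M['m00']
        if np.hypot(*(p-c))<60: print(a,p.round(1),cv2.boundingRect(k),plane(m,*p,.0215).round(4))
```

```text
[ 0.50338082 -0.27560681  0.11334009] [-1.510e-01 -2.000e-02 -1.390e-01  1.000e-03 -1.453e+00  1.520e-01] [-0.55242213  0.63478818  2.13490521]
[256.86218831 184.57775471]
928.0 [258.  184.4] (240, 168, 37, 34) [ 0.5021 -0.2766  0.0215]
4685.5 [258.2 182.5] (219, 143, 79, 79) [ 0.502  -0.2782  0.0215]
```

View pics/w2.png

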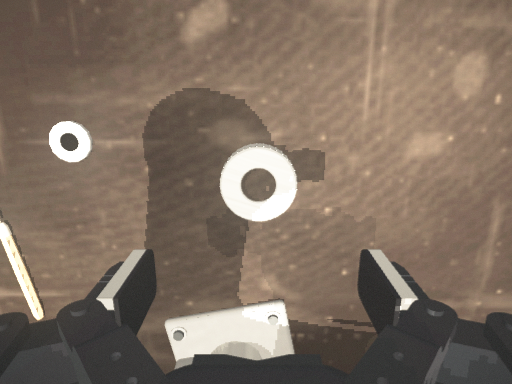

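The ring is at (258,183) in the picture, giving about (0.502, -0.277). The contour size matches 62 mm. I'll descend and grip.

{"op": "drive_tool", "data": {
  "rows": [
    [[0.1,0.1,4],0],
    [[0.1,0.1,7.5],0],
    [[0.1,0.1,10],0],
    [[0.1,0.1,11],0],
    [[0.1,0.1,11],0]
  ]
}}

```text
clock: 2.25
tcp_pos: [0.5023, -0.277, 0.0035]
eef_rot: [2.222, -2.221, 0.0]
wrist_force: [-0.5, 0.2, 0.5]
grip_width: 0.0852
grasp_force: 0.0
```

{"op": "drive_tool", "data": {
  "rows": [
    [[0,0,0],0],
    [[0,0,0],0],
    [[0,0,0],0],
    [[0,0,0],0],
    [[0,0,0],0]
  ],
  "jaw": 40,
  "squeeze": 40
}}

```text
clock: 2.75
tcp_pos: [0.5021, -0.277, 0.0035]
eef_rot: [-2.221, 2.221, -0.001]
wrist_force: [0.1, 0.5, -0.4]
grip_width: 0.0338
grasp_force: 0.0
```

The fingers closed past 62 mm without meeting the ring, so I'll check where it is.

Run:
```python
from h import *
a=read_camera("wrist");b=read_camera("side")
o=np.hstack([a[:,:,::-1][:, :],cv2.resize(b[200:300,170:300,::-1],(499,384),interpolation=2)])
cv2.imwrite('pics/g1.png',cv2.resize(o,(800,304)))
print(sense())
```

```text
{'clock': 2.85, 'joint_positions': array([-1.54377547e-01,  3.94875284e-02, -2.84014625e-01,  4.37010719e-05,
       -1.24723731e+00,  1.54366255e-01]), 'qd': array([-0.00096542,  0.00331987, -0.00218078,  0.00011843,  0.00168924,
        0.0011118 ]), 'effort': array([ 2.84153000e-03, -3.50757086e+01,  3.30465889e+01,  6.59106910e+00,
       -7.77446021e-04, -3.46992476e-05]), 'tcp_pos': array([ 0.50198609, -0.27699768,  0.00321242]), 'eef_rot': array([-2.22144429e+00,  2.22143851e+00, -1.10511174e-04]), 'wrist_force': array([ 0.41597581,  0.06782866, -0.54664062]), 'ft_torque': array([-0.05000855, -0.01685279,  0.02098719]), 'grasp_force': 0.0, 'grip_width': 0.03423575088876103}
```

View pics/g1.png

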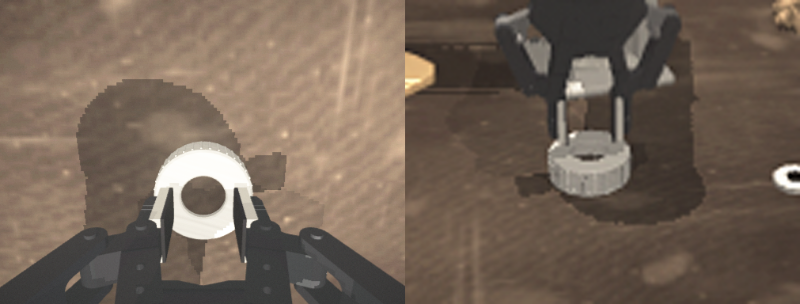

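Run:
```python
from h import *
m=camera_model("side");w=camera_model("wrist")
def yp(m,u,v,y):
    o,d=ray(m,u,v);return o+d*(y-o[1])/d[1]
for p in((221,247),(236.5,246)):print('side tip',yp(m,*p,-.277),yp(m,*p,-.24))
print('ring wrist',plane(w,257,240,.0215),plane(w,257,240,.003))
for p in((202,240),(308,240)):
  print('tips wrist',[plane(w,*p,z).round(4) for z in(.003,.0165,.0215,.03)])
for z in (.003,.0215):print(proj(m,[.502,-.277,z]),proj(w,[.502,-.277,z]))
```

```text
side tip [ 0.48137964 -0.277       0.02978881] [ 0.48346028 -0.24        0.00803112]
side tip [ 0.51677045 -0.277       0.02973114] [ 0.52070839 -0.24        0.00797042]
ring wrist [ 0.50175484 -0.28069295  0.0215    ] [ 0.50173415 -0.27218333  0.003     ]
tips wrist [array([ 0.5316, -0.2722,  0.003 ]), array([ 0.5292, -0.2784,  0.0165]), array([ 0.5284, -0.2807,  0.0215]), array([ 0.5269, -0.2846,  0.03  ])]
tips wrist [array([ 0.4741, -0.2722,  0.003 ]), array([ 0.4763, -0.2784,  0.0165]), array([ 0.4771, -0.2807,  0.0215]), array([ 0.4785, -0.2846,  0.03  ])]
[230.20545272 256.50262216] [256.50132475 231.78779655]
[230.09956037 249.55854036] [256.50054366 246.96197012]
```

The fingertips passed over the top of the ring, so they sit higher than I assumed. I'll open and go lower.

{"op": "drive_tool", "data": {
  "rows": [
    [[0,0,0],0],
    [[0,0,0],0],
    [[0,0,0],0],
    [[0,0,0],0],
    [[0.1,0,0],0]
  ],
  "jaw": 88
}}

```text
clock: 3.35
tcp_pos: [0.502, -0.278, 0.0031]
eef_rot: [2.222, -2.221, -0.0]
wrist_force: [-0.2, 0.6, 0.2]
grip_width: 0.075
grasp_force: 0.0
```

{"op": "drive_tool", "data": {
  "rows": [
    [[0,0,0.3],0],
    [[0,0,0.6],0],
    [[0,0,0.9],0],
    [[0,0,1.2],0],
    [[0,0,1.2],0]
  ]
}}

```text
clock: 3.85
tcp_pos: [0.5015, -0.2778, -0.0097]
eef_rot: [2.221, -2.221, -0.002]
wrist_force: [0.1, 0.8, -0.4]
grip_width: 0.0755
grasp_force: 0.0
```

Run:
```python
from h import *
s=sense();print(s['tcp_pos'],s['wrist_force'],s['grip_width'])
b=read_camera("side")
cv2.imwrite('pics/g2.png',cv2.resize(b[195:275,180:285,::-1],None,fx=6,fy=6,interpolation=2))
```

```text
[ 0.5015161  -0.27783513 -0.00970484] [ 0.08074347  0.7527543  -0.36916123] 0.07551629030778706
```

View pics/g2.png

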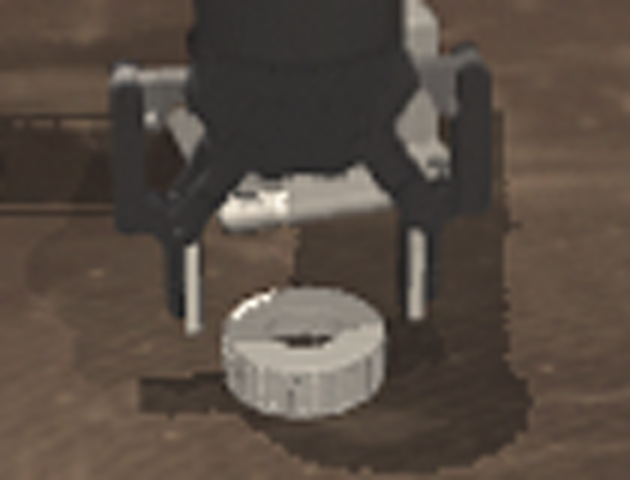

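The tips are at crop (193,332) and (415,320), level with the ring's top (about 20 mm), roughly 28 mm behind the reported TCP. I'll go down another 12 mm slowly, then close.

{"op": "drive_tool", "data": {
  "rows": [
    [[0,0,0.3],0],
    [[0,0,0.6],0],
    [[0,0,0.9],0],
    [[0,0,1.2],0],
    [[0,0,1.2],0]
  ]
}}

```text
clock: 4.4
tcp_pos: [0.5015, -0.2779, -0.0216]
eef_rot: [2.221, -2.221, -0.002]
wrist_force: [0.7, 0.6, -0.1]
grip_width: 0.0749
grasp_force: 0.0
```

{"op": "drive_tool", "data": {
  "rows": [
    [[0,0,0],0],
    [[0,0,0],0],
    [[0,0,0],0],
    [[0,0,0],0],
    [[0,0,0],0]
  ],
  "jaw": 60,
  "squeeze": 40
}}

```text
clock: 4.9
tcp_pos: [0.5024, -0.2781, -0.0204]
eef_rot: [-2.221, 2.221, -0.001]
wrist_force: [0.7, -0.4, 2.6]
grip_width: 0.0603
grasp_force: 43.9
```

Gripped at 44 N with 60 mm opening. Now I'll lift and look at the ring in the hand.

{"op": "drive_tool", "data": {
  "rows": [
    [[0,0,-3],0],
    [[0,0,-6],0],
    [[0,0,-9],0],
    [[0,0,-12],0],
    [[0,0,-15],0]
  ]
}}

```text
clock: 5.4
tcp_pos: [0.5013, -0.2776, 0.1292]
eef_rot: [2.221, -2.221, -0.003]
wrist_force: [1.2, -0.1, -1.5]
grip_width: 0.0605
grasp_force: 44.3
```

{"op": "drive_tool", "data": {
  "rows": [
    [[0,0,-2],0],
    [[-4,-0.5,-2],0],
    [[-8,-1,-2],0],
    [[-12,-1.5,-2],0],
    [[-12,-1.5,-2],0]
  ]
}}

```text
clock: 5.9
tcp_pos: [0.517, -0.1541, 0.1481]
eef_rot: [-2.226, 2.217, 0.003]
wrist_force: [0.3, -0.5, -1.2]
grip_width: 0.0604
grasp_force: 44.3
```

Run:
```python
from h import *
s=sense();t=s['tcp_pos'];print(t,s['joint_positions'].round(3),s['wrist_force'],s['grip_width'],s['grasp_force'])
m=camera_model("wrist");im=read_camera("wrist");s2=sense()['tcp_pos'];print(s2)
zt=t[2]+.0205+.0215
print('exp',proj(m,[t[0],t[1],zt]))
# hole in flange: dark blob near expected
c=proj(m,[t[0],t[1],zt])
mk=(im.min(2)>130).astype(np.uint8)
for k in cv2.findContours(mk,1,2)[0]:
    a=cv2.contourArea(k)
    if a>300:
        e=cv2.fitEllipse(k);p=np.array(e[0])
        if np.hypot(*(p-c))<60: print(a,p.round(1),cv2.boundingRect(k),np.round(e[1],1),[plane(m,*p,zt+d).round(4) for d in(-.004,0)])
cv2.imwrite('pics/w3.png',im[:,:,::-1])
```

```text
[ 0.51704123 -0.15408393  0.14808194] [ 0.082 -0.119 -0.169 -0.002 -1.522 -0.078] [ 0.25681154 -0.51547684 -1.19178528] 0.06037677400120189 44.33369561098516
[ 0.51682758 -0.15578334  0.14820653]
exp [256.61977182 271.93748438]
19457.5 [253.  250.4] (179, 165, 149, 171) [143.8 179.7] [array([ 0.5186, -0.1621,  0.1861]), array([ 0.5186, -0.1641,  0.1901])]
```

View pics/w3.png

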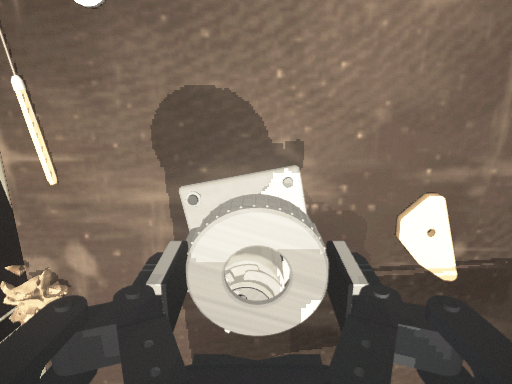

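The ring's hole is at about (257,273), where (256.6,272) was expected, so it is centred on the tool. Next I move over the mouth.

{"op": "drive_tool", "data": {
  "rows": [
    [[-2.2,-0.2,0],0],
    [[-4.4,-0.4,0],0],
    [[-6.5,-0.6,0],0],
    [[-6.5,-0.6,0],0],
    [[-6.5,-0.6,0],0]
  ]
}}

```text
clock: 6.45
tcp_pos: [0.5227, -0.0933, 0.1485]
eef_rot: [2.221, -2.221, -0.001]
wrist_force: [-0.7, 0.2, -2.2]
grip_width: 0.0601
grasp_force: 44.3
```

{"op": "drive_tool", "data": {
  "rows": [
    [[0,0,1],0],
    [[0,0,2],0],
    [[0,0,2.8],0],
    [[0,0,2.8],0],
    [[0,0,2.8],0]
  ]
}}

```text
clock: 6.95
tcp_pos: [0.5228, -0.0933, 0.1208]
eef_rot: [2.221, -2.221, -0.0]
wrist_force: [-0.6, -0.4, -1.9]
grip_width: 0.0599
grasp_force: 44.3
```

Run:
```python
from h import *
import time
for i in range(4):
    s=sense();print(s['tcp_pos'],s['wrist_force'].round(2));read_camera("side")
```

```text
[ 0.52280705 -0.09328989  0.12077427] [-0.55 -0.4  -1.9 ]
[ 0.52306807 -0.09322641  0.12129043] [-0.07  0.83 -0.91]
[ 0.52321291 -0.09313114  0.12157087] [-0.06  0.08 -1.15]
[ 0.52326762 -0.09304441  0.12165029] [-0.4   0.36 -1.59]
```

{"op": "drive_tool", "data": {
  "rows": [
    [[-0.05,0,0.4],0],
    [[-0.05,0,0.8],0],
    [[-0.05,0,1.1],0],
    [[-0.05,0,1.3],0],
    [[-0.05,0,1.4],0]
  ]
}}

```text
clock: 7.65
tcp_pos: [0.5228, -0.0925, 0.1067]
eef_rot: [2.221, -2.221, -0.001]
wrist_force: [-0.8, 0.4, -1.9]
grip_width: 0.0605
grasp_force: 44.3
```

{"op": "drive_tool", "data": {
  "rows": [
    [[0,0,0.06],0],
    [[0,0,0.12],0],
    [[0,0,0.18],0],
    [[0,0,0.24],0],
    [[0,0,0.3],0]
  ]
}}

```text
clock: 8.15
tcp_pos: [0.523, -0.0925, 0.1041]
eef_rot: [2.221, -2.221, 0.0]
wrist_force: [-0.2, 0.1, -0.8]
grip_width: 0.0603
grasp_force: 44.3
```

{"op": "drive_tool", "data": {
  "rows": [
    [[0,0,0.04],0],
    [[0,0,0.08],0],
    [[0,0,0.12],0],
    [[0,0,0.16],0],
    [[0,0,0.2],0]
  ]
}}

```text
clock: 8.65
tcp_pos: [0.5231, -0.0926, 0.1022]
eef_rot: [-2.221, 2.221, -0.0]
wrist_force: [1.2, -0.4, -1.5]
grip_width: 0.06
grasp_force: 44.4
```

{"op": "drive_tool", "data": {
  "rows": [
    [[0,0,0.04],0],
    [[0,0,0.08],0],
    [[0,0,0.12],0],
    [[0,0,0.16],0],
    [[0,0,0.2],0]
  ]
}}

```text
clock: 9.15
tcp_pos: [0.523, -0.0926, 0.1001]
eef_rot: [2.221, -2.221, 0.0]
wrist_force: [1.4, -0.8, -1.6]
grip_width: 0.0598
grasp_force: 44.4
```

{"op": "drive_tool", "data": {
  "rows": [
    [[0,0,0.04],0],
    [[0,0,0.08],0],
    [[0,0,0.12],0],
    [[0,0,0.12],0],
    [[0,0,0.12],0]
  ]
}}

```text
clock: 9.65
tcp_pos: [0.523, -0.0926, 0.0989]
eef_rot: [2.221, -2.221, 0.0]
wrist_force: [2.2, -2.2, -0.6]
grip_width: 0.0601
grasp_force: 44.4
```

Run:
```python
from h import *
s=sense();print(s)
```

```text
{'clock': 9.65, 'joint_positions': array([ 2.03929298e-01, -1.32037060e-01, -2.71088119e-01,  1.72722034e-04,
       -1.43170584e+00, -2.03983257e-01]), 'qd': array([ 0.00115746, -0.00011922, -0.00103194,  0.00036312,  0.00061033,
        0.00066285]), 'effort': array([ 8.11525807e-01, -2.82109219e+01,  3.46760237e+01,  6.35687605e+00,
       -2.49056686e-01,  3.72464820e-04]), 'tcp_pos': array([ 0.52303189, -0.09255833,  0.09892688]), 'eef_rot': array([ 2.22136499e+00, -2.22143167e+00,  2.58547943e-04]), 'wrist_force': array([ 2.16291151, -2.156533  , -0.63602603]), 'ft_torque': array([-0.65917851, -0.31314408, -0.04590822]), 'grasp_force': 44.421172679867595, 'grip_width': 0.06012877865866993}
```

{"op": "drive_tool", "data": {
  "rows": [
    [[0.03,-0.04,0],0],
    [[0.03,-0.04,0.03],0],
    [[0.03,-0.04,0.06],0],
    [[0.03,-0.04,0.1],0],
    [[0.03,-0.04,0.1],0]
  ]
}}

```text
clock: 10.15
tcp_pos: [0.5233, -0.0927, 0.098]
eef_rot: [2.222, -2.221, -0.0]
wrist_force: [-1.0, -1.0, -0.1]
grip_width: 0.06
grasp_force: 44.6
```

Run:
```python
from h import *
s=sense();print(s['tcp_pos'],s['wrist_force'],s['ft_torque'])
```

```text
[ 0.52332391 -0.09269305  0.09804985] [-1.03598279 -1.01532598 -0.10773088] [-0.03216071  0.26976125  0.00070335]
```

{"op": "drive_tool", "data": {
  "rows": [
    [[0.02,0,0.02],0],
    [[0.02,0,0.04],0],
    [[0.02,0,0.06],0],
    [[0.02,0,0.1],0],
    [[0.02,0,0.1],0]
  ]
}}

```text
clock: 10.65
tcp_pos: [0.5235, -0.0929, 0.0977]
eef_rot: [-2.221, 2.221, -0.001]
wrist_force: [-4.0, 2.1, 5.8]
grip_width: 0.0599
grasp_force: 45.1
```

Run:
```python
from h import *
s=sense();print(s['tcp_pos'],s['wrist_force'],s['ft_torque'])
```

```text
[ 0.52348758 -0.09287673  0.09774063] [-3.98518917  2.1068719   5.75022073] [0.83167097 1.21468124 0.03623492]
```

Contact at about -11.8 mm with light force. Now I turn backward, letting it climb along the thread slope.

{"op": "drive_tool", "data": {
  "rows": [
    [[-0.02,0.02,-0.05],-8],
    [[-0.02,0.02,-0.1],-16],
    [[-0.02,0.02,-0.15],-24],
    [[-0.02,0.02,-0.2],-32],
    [[-0.02,0.02,-0.24],-40]
  ]
}}

```text
clock: 11.15
tcp_pos: [0.5245, -0.0931, 0.1001]
eef_rot: [-2.85, 1.32, -0.005]
wrist_force: [3.7, -1.0, 3.3]
grip_width: 0.0604
grasp_force: 44.7
```

Run:
```python
from h import *
s=sense();print(s['tcp_pos'],s['eef_rot'],s['joint_positions'][[0,5]],s['wrist_force'],s['ft_torque'])
```

```text
[ 0.52445918 -0.09310274  0.10014725] [-2.85001464  1.31958183 -0.00499627] [0.2030184  0.50037717] [ 3.71548214 -1.01421991  3.28368086] [ 0.25608907 -1.37756878 -0.27208673]
```

{"op": "drive_tool", "data": {
  "rows": [
    [[0,0,0],0],
    [[0,0,0],0],
    [[0,0,0],0],
    [[0,0,0],0],
    [[0,0,0],0]
  ]
}}

```text
clock: 11.65
tcp_pos: [0.5243, -0.0927, 0.1002]
eef_rot: [-2.845, 1.329, -0.004]
wrist_force: [4.3, -0.0, 6.0]
grip_width: 0.0604
grasp_force: 45.0
```

Run:
```python
from h import *
s=sense();print(s['tcp_pos'],s['eef_rot'],s['joint_positions'][[0,5]],s['wrist_force'],s['ft_torque'])
```

```text
[ 0.52430231 -0.0927254   0.10019987] [-2.84520743  1.32936173 -0.00418411] [0.20346137 0.49306411] [ 4.3175794  -0.01553594  5.97166123] [ 0.26942262 -1.67075316  0.05735496]
```

{"op": "drive_tool", "data": {
  "rows": [
    [[0.03,-0.04,-0.05],-8],
    [[0.03,-0.04,-0.1],-16],
    [[0.03,-0.04,-0.15],-24],
    [[0.03,-0.04,-0.2],-32],
    [[0.03,-0.04,-0.2],-32]
  ]
}}

```text
clock: 12.15
tcp_pos: [0.525, -0.0922, 0.1021]
eef_rot: [-3.102, 0.487, -0.005]
wrist_force: [4.5, 3.5, 6.0]
grip_width: 0.0601
grasp_force: 45.1
```

Run:
```python
from h import *
s=sense();print(s['tcp_pos'],s['eef_rot'],s['joint_positions'][[0,5]],s['wrist_force'],s['ft_torque'])
```

```text
[ 0.52500367 -0.0921879   0.1021262 ] [-3.10231195  0.48699666 -0.00488738] [0.20364373 1.05575151] [4.51818607 3.53509544 6.02240173] [ 1.24353679 -1.66972812  0.08807741]
```

{"op": "drive_tool", "data": {
  "rows": [
    [[0.04,-0.05,-0.03],-5],
    [[0.04,-0.05,-0.06],-10],
    [[0.04,-0.05,-0.06],-10],
    [[0.04,-0.05,-0.06],-10],
    [[0.04,-0.05,-0.06],-10]
  ]
}}

```text
clock: 12.65
tcp_pos: [0.525, -0.0922, 0.1021]
eef_rot: [-3.133, 0.222, -0.003]
wrist_force: [4.5, 1.3, 3.1]
grip_width: 0.0603
grasp_force: 44.8
```

```bash
cat > s.py <<'E'
from h import *
s=sense();r=s['eef_rot'];print('rel mm',round((s['tcp_pos'][2]+.0205-.13)*1e3,2),s['tcp_pos'].round(4),s['joint_positions'][5].round(3),s['wrist_force'].round(1),s['ft_torque'].round(2))
E
python3 s.py
```

```text
rel mm -7.38 [ 0.525  -0.0922  0.1021] 1.226 [4.5 1.3 3.1] [ 0.22 -1.78 -0.  ]
```

{"op": "drive_tool", "data": {
  "rows": [
    [[0.04,0,0],-5],
    [[0.04,0,0],-10],
    [[0.04,0,0],-10],
    [[0.04,0,0],-10],
    [[0.04,0,0],-10]
  ]
}}

```text
clock: 13.15
tcp_pos: [0.525, -0.0918, 0.1011]
eef_rot: [-3.14, -0.052, -0.001]
wrist_force: [5.8, 1.7, -0.1]
grip_width: 0.0597
grasp_force: 44.5
```

```bash
python3 s.py
```

```text
rel mm -8.37 [ 0.525  -0.0918  0.1011] 1.401 [ 5.8  1.7 -0.1] [ 0.55 -2.03  0.  ]
```

Support is vanishing and it dropped 1 mm, so I'll lower without turning.

{"op": "drive_tool", "data": {
  "rows": [
    [[0.07,-0.02,0.03],0],
    [[0.07,-0.02,0.08],0],
    [[0.07,-0.02,0.12],0],
    [[0.07,-0.02,0.16],0],
    [[0.07,-0.02,0.2],0]
  ]
}}

```text
clock: 13.65
tcp_pos: [0.5253, -0.092, 0.0998]
eef_rot: [-3.141, -0.055, 0.0]
wrist_force: [3.1, 2.7, 1.1]
grip_width: 0.0602
grasp_force: 44.6
```

```bash
python3 s.py
```

```text
rel mm -9.74 [ 0.5253 -0.092   0.0998] 1.402 [3.1 2.7 1.1] [ 0.95 -1.26  0.04]
```

{"op": "drive_tool", "data": {
  "rows": [
    [[0.04,-0.04,0.05],0],
    [[0.04,-0.04,0.1],0],
    [[0.04,-0.04,0.15],0],
    [[0.04,-0.04,0.2],0],
    [[0.04,-0.04,0.2],0]
  ]
}}

```text
clock: 14.15
tcp_pos: [0.5255, -0.0919, 0.0977]
eef_rot: [3.141, 0.055, -0.001]
wrist_force: [3.1, 1.0, 0.9]
grip_width: 0.0604
grasp_force: 44.5
```

```bash
python3 s.py
```

```text
rel mm -11.84 [ 0.5255 -0.0919  0.0977] 1.401 [3.1 1.  0.9] [ 0.41 -0.97  0.03]
```

{"op": "drive_tool", "data": {
  "rows": [
    [[0.03,-0.02,0.04],0],
    [[0.03,-0.02,0.08],0],
    [[0.03,-0.02,0.12],0],
    [[0.03,-0.02,0.15],0],
    [[0.03,-0.02,0.15],0]
  ]
}}

```text
clock: 14.65
tcp_pos: [0.5258, -0.0917, 0.0964]
eef_rot: [3.141, 0.055, -0.001]
wrist_force: [0.1, 0.6, 0.3]
grip_width: 0.0603
grasp_force: 44.5
```

```bash
python3 s.py
```

```text
rel mm -13.15 [ 0.5258 -0.0917  0.0964] 1.401 [0.1 0.6 0.3] [ 0.15 -0.37 -0.01]
```

{"op": "drive_tool", "data": {
  "rows": [
    [[0,0,0.03],0],
    [[0,0,0.06],0],
    [[0,0,0.1],0],
    [[0,0,0.1],0],
    [[0,0,0.1],0]
  ]
}}

```text
clock: 15.15
tcp_pos: [0.526, -0.0918, 0.096]
eef_rot: [3.141, 0.055, 0.0]
wrist_force: [-2.2, -0.1, 6.0]
grip_width: 0.0601
grasp_force: 45.0
```

```bash
python3 s.py
```

```text
rel mm -13.49 [ 0.526  -0.0918  0.096 ] 1.401 [-2.2 -0.1  6. ] [ 0.37  0.69 -0.02]
```

Lugs are seated at about -13.5 mm. Now I screw it forward along the pitch.

{"op": "drive_tool", "data": {
  "rows": [
    [[-0.02,0,0],5],
    [[-0.02,0,0.03],10],
    [[-0.02,0,0.06],15],
    [[-0.02,0,0.09],20],
    [[-0.02,0,0.09],20]
  ]
}}

```text
clock: 15.65
tcp_pos: [0.5259, -0.0919, 0.0948]
eef_rot: [3.102, -0.493, 0.001]
wrist_force: [-0.7, -1.1, 2.8]
grip_width: 0.0602
grasp_force: 44.8
```

```bash
python3 s.py
```

```text
rel mm -14.7 [ 0.5259 -0.0919  0.0948] 1.051 [-0.7 -1.1  2.8] [-0.12  0.07 -0.13]
```

{"op": "drive_tool", "data": {
  "rows": [
    [[0,0,0.03],5],
    [[0,0,0.06],10],
    [[0,0,0.09],15],
    [[0,0,0.13],20],
    [[0,0,0.13],20]
  ]
}}

```text
clock: 16.15
tcp_pos: [0.5259, -0.0919, 0.0929]
eef_rot: [2.971, -1.021, 0.0]
wrist_force: [1.9, -2.2, 0.1]
grip_width: 0.0601
grasp_force: 44.5
```

```bash
python3 s.py
```

```text
rel mm -16.6 [ 0.5259 -0.0919  0.0929] 0.704 [ 1.9 -2.2  0.1] [-0.73 -0.62 -0.1 ]
```

{"op": "drive_tool", "data": {
  "rows": [
    [[0.03,0,0.03],5],
    [[0.03,0,0.06],10],
    [[0.03,0,0.09],15],
    [[0.03,0,0.13],20],
    [[0.03,0,0.13],20]
  ]
}}

```text
clock: 16.65
tcp_pos: [0.5261, -0.0921, 0.0921]
eef_rot: [2.749, -1.519, 0.001]
wrist_force: [-0.4, -0.1, 2.9]
grip_width: 0.0602
grasp_force: 44.8
```

```bash
python3 s.py
```

```text
rel mm -17.43 [ 0.5261 -0.0921  0.0921] 0.357 [-0.4 -0.1  2.9] [-0.18 -0.05 -0.04]
```

{"op": "drive_tool", "data": {
  "rows": [
    [[0,0,0.02],3],
    [[0,0,0.03],6],
    [[0,0,0.05],9],
    [[0,0,0.06],12],
    [[0,0,0.06],12]
  ]
}}

```text
clock: 17.15
tcp_pos: [0.5263, -0.0926, 0.092]
eef_rot: [2.576, -1.797, 0.002]
wrist_force: [-0.4, -3.3, 4.9]
grip_width: 0.0602
grasp_force: 45.0
```

```bash
python3 s.py
```

```text
rel mm -17.45 [ 0.5263 -0.0926  0.092 ] 0.149 [-0.4 -3.3  4.9] [-1.04  0.04 -0.04]
```

{"op": "drive_tool", "data": {
  "rows": [
    [[0.03,0,0],3],
    [[0.03,0,0.01],6],
    [[0.03,0,0.02],9],
    [[0.03,0,0.03],10],
    [[0.03,0,0.03],10]
  ]
}}

```text
clock: 17.65
tcp_pos: [0.5262, -0.0932, 0.092]
eef_rot: [2.41, -2.013, 0.003]
wrist_force: [-0.3, -4.4, 6.5]
grip_width: 0.0601
grasp_force: 45.1
```

```bash
python3 s.py
```

```text
rel mm -17.49 [ 0.5262 -0.0932  0.092 ] -0.024 [-0.3 -4.4  6.5] [-1.38  0.42  0.03]
```

{"op": "drive_tool", "data": {
  "rows": [
    [[0.03,0,0],3],
    [[0.03,0,0],6],
    [[0.03,0,0],9],
    [[0.03,0,0],12],
    [[0.03,0,0],15]
  ]
}}

```text
clock: 18.15
tcp_pos: [0.5256, -0.0941, 0.092]
eef_rot: [2.124, -2.311, 0.003]
wrist_force: [-3.4, -6.6, 6.4]
grip_width: 0.0602
grasp_force: 45.2
```

```bash
python3 s.py
```

```text
rel mm -17.49 [ 0.5256 -0.0941  0.092 ] -0.286 [-3.4 -6.6  6.4] [-2.19  1.15  0.47]
```

Torque rose to 0.47 N m at -17.5 mm, so the ring is home. I'll release and rise.

{"op": "drive_tool", "data": {
  "rows": [
    [[0,0,0],0],
    [[0,0,0],0],
    [[0,0,0],0],
    [[0,0,0],0],
    [[0,0,0],0]
  ],
  "jaw": 95
}}

```text
clock: 18.65
tcp_pos: [0.5261, -0.0922, 0.0907]
eef_rot: [2.123, -2.315, -0.001]
wrist_force: [0.2, 0.3, -0.4]
grip_width: 0.0809
grasp_force: 0.0
```

{"op": "drive_tool", "data": {
  "rows": [
    [[0,0,-1],0],
    [[0,0,-3],0],
    [[0,0,-6],0],
    [[0,0,-9],0],
    [[0,0,-12],0]
  ]
}}

```text
clock: 19.15
tcp_pos: [0.5261, -0.0925, 0.2132]
eef_rot: [-2.123, 2.315, -0.001]
wrist_force: [0.1, 1.2, -0.1]
grip_width: 0.0816
grasp_force: 0.0
```

Run:
```python
from h import *
s=sense();print(s['tcp_pos'],s['wrist_force'])
a=read_camera("wrist");b=read_camera("side");m=camera_model("wrist");print(proj(m,[.5236,-.0921,.134]))
o=np.hstack([cv2.resize(a[:,:,::-1],(512,384)),cv2.resize(b[160:240,190:280,::-1],(432,384),interpolation=2)])
cv2.imwrite('pics/end.png',cv2.resize(o,(800,325)))
```

```text
[ 0.52611103 -0.09245992  0.21316214] [ 0.11049662  1.20418281 -0.10974059]
[263.40699851 189.19474277]
```

View pics/end.png

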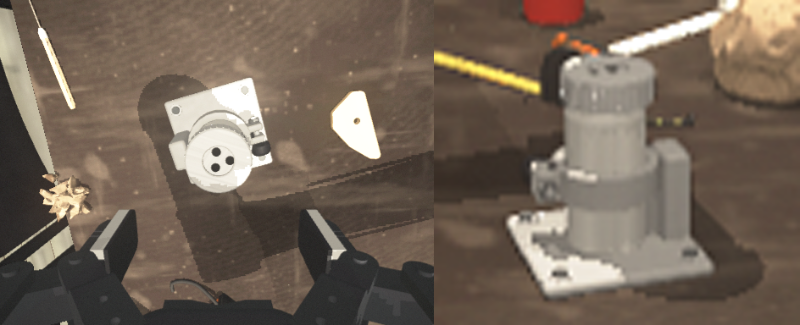

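The ring sits level and centred on the barrel, with the die's holes visible at (217,160). The gripper is clear, so I'm handing the job in.

```bash
python3 -c "
from workcell import *
print(finish_job())"
```

```text
the job is handed in; nothing more can be done
None
```

I screwed the ring home onto the die (reading about -17.5 mm, torque rising at the end), released it with the gripper clear, and handed the job in at about 19 s; the hand-in gave no verdict.

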